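# Scrub the utensil crock with the bottle brush

### The job

Take the bottle brush from its bracket and lower it down the middle of the stoneware crock until you feel the bristles come to rest on the draining disc inside. Then, keeping the bristles pressed against the inner wall on the side of the crock's lug handle, scrub that wall twice from down by the disc up to just below the rim. Be gentle: do not crush the bristles, let the crock stay standing in its place, leave the other things on the counter alone, and hang the brush back in its bracket.

Things in the scene. Friction and masses are not known exactly. Their poses are not given: they have to be found in the camera images.
- brush: bottle brush, hanging upright in the bracket by its collar (wooden disc, diameter 32, 6 mm thick). Origin: centre of the collar's underside; z runs up the handle. Below it an 8 mm wire stem and the bristle head, whose lower end is 135 mm below the origin. The stem springs sideways about the collar, 0.5 N per mm at the head. Mass about 0.125 kg
- brush_grip (a point): grip point of the brush, 30 mm above its origin, in the middle of its square wooden handle: 22 x 22 mm, sides along the brush's x and y, from 6 to 57 mm above the origin. Gripped here from above, the fingertips clear the collar
- bristles: the brush's bristle head: white cylinder, diameter 36, 40 mm long. Origin: centre of its lower end face; z up the stem. Pressed on its end it gives upward along the stem, 1.5 N per mm, up to 14 mm, then it is hard. Pressing it on the crock with more than 12 N ruins it
- bracket: fixed pine stand with a two-pronged steel fork that holds the brush. Origin: on the counter below the fork's seat, z up. The fork is open towards the bracket's -x; the pine post (148 mm high, 70 wide) stands at x = 85 to 105 mm. Base board 12 mm thick, x = -35 to 115, 100 mm wide
- bracket_seat (a point): the brush's hanging place, midway between the prongs, level with their top, 155 mm above the counter; the brush's origin lies here when it hangs. Prongs: 12 mm wide, 8 thick, 14 mm apart, from the post to x = -24 mm of the bracket, each ending in an upturned lip 6 mm high (x = -24 to -20). To leave, rise over the lips, go 60 mm or more along -x, then lift
- crock: loose white stoneware crock, 1.6 kg give or take a fifth, 140 mm high, outer diameter 106, inner 90, open on top. Origin: centre of its underside; z up; lug on its +x side. In it a tight, level steel draining disc, top at an unknown 15 to 42 mm above the underside, firm under 60 N. The crock slides or tips if its wall is pressed with more than about 4 N
- crock_lug (a point): outermost part of the crock's single lug handle, a loop reaching 90 mm from the axis towards the crock's +x, 46 to 116 mm high; this point is 84 mm from the axis and 85 mm high
- pan: bystander: small steel paella pan, diameter 180, 36 mm high with two loop handles; origin under its centre
- cellar: bystander: glass salt cellar with steel cap, diameter 50, 55 mm high; origin under its centre
- dish: bystander: small terracotta dish, diameter 90, 35 mm high; origin under its centre
There are look-alikes about, which are no part of the job. What is shaped like the crock but orange is not meant.

How it is judged:
By the outcome, as a careful person would: the job done as asked, in the order asked, and still so for the second after the job is handed in, with the robot touching nothing.
It also fails if it takes over 70 s, if anything falls off the work surface, if the arm or the gripper's body presses on something with over 40 N, if the wrist force passes 120 N, or if a joint passes its speed limit or range.

### The arm

A 6-joint arm with a two-finger parallel gripper is mounted at the origin on the work surface. World frame = base frame: x ahead of the robot, y to its left, z up, the work surface at z = 0. Lengths are in m, angles in rad, forces in N, time in s.
With the tool pointing down it reaches from about 0.325 to 0.775 m from the base axis. Payload 9.3 kg.
Tool frame: the origin (TCP) lies midway between the tips of the shut fingers; the grasp point (between the pads) lies 19 mm behind it (ctrl.grip_point_offset is the distance from the TCP to the grasp point, in m); z points along the fingers, y is the line along which they close (so a half turn about z gives the same grasp; the last joint's range is limited). The gripper opens to 85 mm and grips with 20 to 120 N. Pads are 22 mm wide; open, the fingers measure 114 mm over their backs; the gripper's body (76 mm by 85 mm) begins 54 mm behind the grasp point. The pads swing forward as they close: fully open they stand 13 mm farther back than shut.
Start: joints at [-1.36, 0.259, 0.021, 1.334, 0, 1.418], TCP at [0.196, -0.514, 0.231] pointing down, gripper open.
Joint ranges: [-3.04, 3.04], [-0.91, 1.82], [-1.04, 1.36], [-1.92, 1.95], [-1.52, 1.45], [-3.14, 3.14]. Speed limits (rad/s): [2.22, 2.22, 2.79, 3.14, 3.14, 3.14].

### API

Orientations are given as a unit quaternion [x, y, z, w].
In Python, from station import telemetry, optics, ticket, ctrl gives the robot as it stands.
- The arm moves only by the tool drive_tool, never from a script. Its argument "increments" is one flat list of numbers, 7 for each row, row after row: the finger opening in mm, from 0 to 85.4, then the shift along the tool's x, y, z as a fraction of full scale, then the turn, a rotation vector about the tool's x, y, z as a fraction of full scale. In form: [grip, dx, dy, dz, ax, ay, az, grip, dx, dy, dz, ax, ay, az, ...]. A call has 1 to 20 rows; each row is the pose to reach, as a shift and turn from the pose commanded when the call began, along the tool's axes at that moment, turning the shorter way round; what a row does not reach only later rows make up. Full scale, the value 1, is 0.15 m for a shift and 180 degrees for a turn. A row lasts 1/10 s, in which the tool goes at most 50 mm and 8.59 degrees, less where a joint would pass 70% of its speed; a pose out of reach is approached as far as the arm can. A call with a number of a shift or a turn outside -1 to 1 is refused whole. A call with a gripper value outside its range is refused whole. The fingers move at their own pace and stop on an object; "force" is the grip in N (left out, the last holds). Time passes only in rows, so rows that repeat a pose let the fingers close. It gives the time, the measured TCP pose, the force, the opening and the grip force at its end, in the units of the state.
- telemetry.get_state(): the state, without advancing time (a new reading comes with each control period).
- optics.grab_frame(name): name is "side" or "top" or "wrist"; returns a dict with "image" (400x640x3 uint8, red, green, blue), "z_map" (400x640 float32, m along the optical axis (not along the pixel's ray), 0 where there is no reading), "camera_matrix" (3x3 intrinsics, pixels), "dist_coeffs" ([k1, k2, p1, p2, k3] as OpenCV has them; the pictures are not rectified), "extrinsics" (4x4, takes a point from camera to world coordinates). Camera axes: x right, y up, looking along -z (the intrinsics and any distortion apply to the point x, -y, -z); pixel columns grow to the right and rows downward; lengths in m; the calibration is good to about 2 mm. A picture is of the moment at which its call begins.
- ticket.job_done(): hands the job in; it is judged then, once.
Trained networks look in the newest picture that a camera, given by its name, has taken for a name from the list of things; names that differ only in an ending like _2 or _b are one class to them, and where a whole thing is asked for, a point or a joint stands for the part that bears it (a point fixed in the world has none). Each returns a list of dicts, best first, with "confidence" (0 to 1); they miss things now and then, are a little off and sometimes report something else, mostly with a low value. They report only what shows in the picture. A call takes as long as a camera call. They do not tell look-alikes from the thing itself.
- optics.masks_of(camera, name): "mask" (400x640 bool, what is visible of it) and "xy" ([column, row] in pixels, amid what is visible of it).
- optics.pinpoint(camera, name): "xy" ([column, row] in pixels: a listed point, or the origin of a listed thing).
The state is a dict: "clock": time; "qpos": joint angles; "dq": joint speeds; "joint_torque": joint torques, N m; "tcp_pos": TCP position; "tool_rot": TCP orientation; "force": force on the tool from outside, world axes, zero at the start; "ft_torque": the same for the moment, N m; "grip_width": finger opening in m; "grasp_force": force on a finger pad.
Only numpy, scipy, OpenCV 4.12 (cv2) and the standard library are available. Lean on these libraries where they do the work, as an engineer would, in place of code of your own. Each camera call takes 0.05 s, during which the arm holds its last target. There are 200 camera calls.

## Working session

There is one attempt and no reset: what is moved stays moved. The work goes in short steps, Python scripts to look and compute and a tool call to move; the robot and the scene stay as the last step left them, time stands still between calls to the robot, and variables do not carry over. Pictures are saved under pics/ and viewed, at most 10 in all, crops included, and the job is handed in when it is done.

Besides the shell and the picture viewer there is one more tool, called after "Call:" by a JSON object that holds its "fn" and its "kwargs". drive_tool: Moves the arm, as the interface text tells. Its arguments: {"type":"object","properties":{"increments":{"type":"array","items":{"type":"number"}},"force":{"type":"number"}},"required":["increments"]}

```bash
mkdir -p pics
cat > h.py <<'E'
import numpy as np, cv2
from station import telemetry, optics, ticket, ctrl
from scipy.spatial.transform import Rotation as R
def world(f,uv,z=None,depth=None):
    uv=np.atleast_2d(np.asarray(uv,float))
    n=cv2.undistortPoints(uv[:,None],f["camera_matrix"],np.array(f["dist_coeffs"]))[:,0]
    T=np.array(f["extrinsics"]); d=np.c_[n[:,0],-n[:,1],-np.ones(len(n))]@T[:3,:3].T; o=T[:3,3]
    if z is not None: return o+d*((z-o[2])/d[:,2])[:,None]
    return o+d*np.asarray(depth).reshape(-1,1)
def mask_pts(f,m):
    v,u=np.nonzero(m&(f["z_map"]>0)); return world(f,np.c_[u,v],depth=f["z_map"][v,u])
def save(f,n): cv2.imwrite(f"pics/{n}.png",f["image"][:,:,::-1])
def tool():
    s=telemetry.get_state(); return s,np.array(s["tcp_pos"]),R.from_quat(s["tool_rot"])
E
cat > a.py <<'E'
from h import *
np.set_printoptions(precision=4,suppress=True)
s,p,r=tool(); print(s["clock"],p,r.as_matrix(),s["force"],ctrl.grip_point_offset)
for c in ("top","side"):
    f=optics.grab_frame(c); save(f,c); print(c,np.array(f["extrinsics"])[:3,3])
    for n in ("brush","bracket","crock","pan","cellar","dish"):
        for d in optics.masks_of(c,n)[:3]:
            P=mask_pts(f,d["mask"])
            print(n,round(d["confidence"],2),np.round(d["xy"]),d["mask"].sum(), np.percentile(P,[2,50,98],axis=0).ravel() if len(P) else '')
    for n in ("brush_grip","bracket_seat","crock","crock_lug","bracket"):
        for d in optics.pinpoint(c,n)[:3]: 
            z={"brush_grip":.185,"bracket_seat":.155,"crock_lug":.085}.get(n,0)
            print(" pt",n,round(d["confidence"],2),np.round(d["xy"]),world(f,d["xy"],z=z)[0])
E
python3 a.py
```

```text
0.0 [ 0.1956 -0.5137  0.2306] [[ 0.9346  0.3558 -0.0003]
 [ 0.3558 -0.9346  0.0013]
 [ 0.0002 -0.0013 -1.    ]] [ 0.2024  0.336  -0.7691] 0.0187
top [ 0.514  -0.0091  1.2798]
brush 0.55 [371. 225.] 123 [ 0.5111 -0.1639  0.0499  0.5225 -0.1479  0.2075  0.5365 -0.1386  0.2154]
bracket 0.64 [365. 207.] 1251 [ 0.4915 -0.2011  0.0075  0.5713 -0.1438  0.0146  0.6263 -0.1097  0.1591]
crock 0.61 [242. 215.] 1204 [0.5003 0.169  0.0194 0.5487 0.2328 0.0639 0.599  0.2692 0.1427]
crock 0.61 [313. 168.] 1254 [ 0.6367 -0.0408  0.0002  0.6997  0.0105  0.043   0.7404  0.0612  0.1433]
pan 0.67 [172. 212.] 2275 [ 0.4847  0.3948 -0.0009  0.5628  0.4848  0.0061  0.6401  0.5565  0.0374]
cellar 0.51 [322. 250.] 177 [ 0.426  -0.0262  0.0249  0.4448 -0.0056  0.0545  0.466   0.0159  0.0591]
dish 0.58 [461. 204.] 556 [ 0.5323 -0.4854  0.0035  0.5718 -0.4539  0.0182  0.609  -0.4124  0.0391]
 pt brush_grip 0.45 [372. 220.] [ 0.5294 -0.1525  0.185 ]
 pt bracket_seat 0.87 [369. 221.] [ 0.5294 -0.1473  0.155 ]
 pt crock 0.79 [313. 172.] [0.6931 0.0138 0.    ]
 pt crock 0.66 [252. 218.] [0.5447 0.2149 0.    ]
 pt c
[... 1014 characters left out ...]
 [0.4906 0.1795 0.0057 0.5416 0.248  0.0924 0.6026 0.28   0.1409]
dish 0.78 [370. 139.] 315 [ 0.5278 -0.4881  0.0009  0.5699 -0.4606  0.0223  0.6064 -0.3995  0.0374]
dish 0.64 [227. 350.] 5049 [ 0.4855  0.382  -0.0008  0.5695  0.4764  0.0052  0.6431  0.5867  0.0378]
 pt brush_grip 0.87 [355. 149.] [ 0.5174 -0.1462  0.185 ]
 pt bracket_seat 0.93 [354. 160.] [ 0.5115 -0.1344  0.155 ]
 pt crock 0.95 [293. 279.] [0.535  0.2282 0.    ]
 pt crock 0.85 [232. 256.] [0.7267 0.2361 0.    ]
 pt crock 0.76 [279. 209.] [0.699  0.0114 0.    ]
 pt crock_lug 0.87 [309. 187.] [ 0.6157 -0.0364  0.085 ]
 pt crock_lug 0.77 [256. 264.] [0.6082 0.2823 0.085 ]
 pt bracket 0.65 [347. 196.] [ 0.5255 -0.1355 -0.    ]
```

Run:
```python
import cv2
a=cv2.imread('pics/top.png')[120:280,120:500]; b=cv2.imread('pics/side.png')[100:380,180:460]
cv2.imwrite('pics/topc.png',cv2.resize(a,None,fx=2.1,fy=2.1,interpolation=cv2.INTER_CUBIC))
cv2.imwrite('pics/sidec.png',cv2.resize(b,None,fx=2.1,fy=2.1,interpolation=cv2.INTER_CUBIC))
```

```text
(no output)
```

View pics/topc.png

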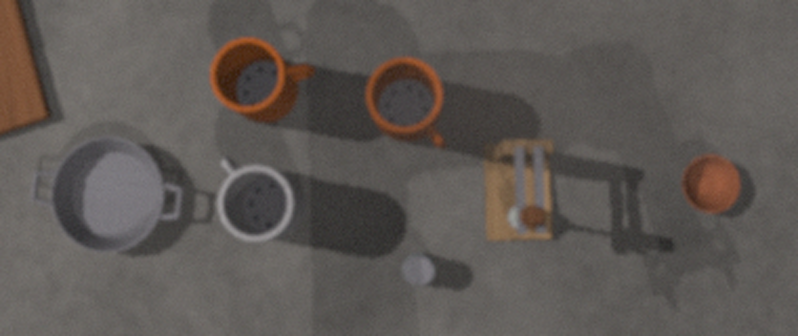

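View pics/sidec.png

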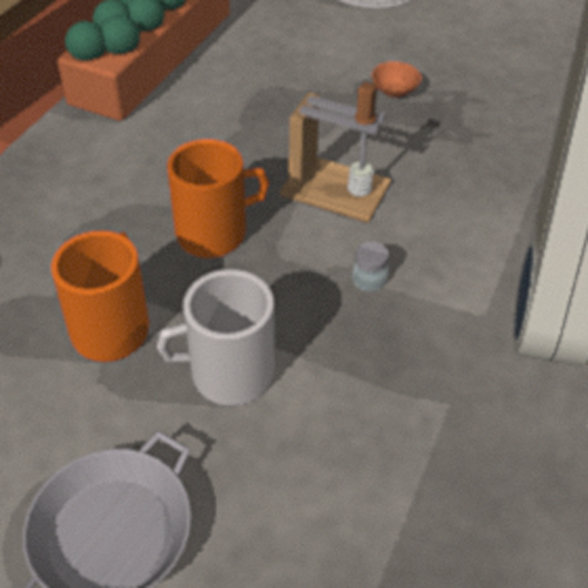

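The top crop shows the white crock at about px (241,217) with its lug to the upper left at (228,199). The bracket is at (366,205), with the fork opening towards the robot and the brush at (372,222). The two orange look-alikes stand behind. Next I fit the geometry.

```bash
cat > b.py <<'E'
from h import *
from scipy.optimize import least_squares
np.set_printoptions(precision=4,suppress=True)
def allpts(f):
    v,u=np.nonzero(f["z_map"]>0); return world(f,np.c_[u,v],depth=f["z_map"][v,u]),f["image"][v,u]
for c in ("top","side"):
    f=optics.grab_frame(c); P,C=allpts(f)
    near=np.hypot(P[:,0]-.543,P[:,1]-.225)
    q=P[(near<.075)&(P[:,2]>.132)&(P[:,2]<.15)]
    fit=least_squares(lambda x:np.hypot(q[:,0]-x[0],q[:,1]-x[1])-.049,[.543,.225],loss='soft_l1',f_scale=.003)
    c0=fit.x; print(c,"rim",len(q),c0,np.median(q[:,2]))
    rr=np.hypot(*(P[:,:2]-c0).T); L=P[(rr>.062)&(rr<.098)&(P[:,2]>.05)&(P[:,2]<.125)]
    m=np.median(L,axis=0); print("lug",len(L),m,np.degrees(np.arctan2(*(m[:2]-c0)[::-1])))
    ins=P[(rr<.03)&(P[:,2]<.08)]; print("disc z",len(ins),np.median(ins[:,2]) if len(ins) else 0)
    box=(P[:,0]>.45)&(P[:,0]<.68)&(P[:,1]>-.25)&(P[:,1]<-.06)
    b=P[box&(P[:,2]>.006)&(P[:,2]<.02)]
    print("base",len(b),cv2.minAreaRect(b[:,:2].astype(np.float32)*1000))
    k=P[box&(P[:,2]>.146)&(P[:,2]<.163)]; k=k[(k[:,0]>.545)]
    print("fork",len(k),cv2.fitLine(k[:,:2].astype(np.float32),cv2.DIST_HUBER,0,.001,.001).ravel(),k[:,0].min(),k[:,0].max())
    h=P[box&(P[:,2]>.2)&(P[:,2]<.225)]; print("handle top",len(h),np.median(h,axis=0))
E
python3 b.py
```

```text
top rim 308 [0.5458 0.2208] 0.13975398662035343
lug 43 [0.6021 0.2685 0.1092] 40.29088760410823
disc z 257 0.024690818384685675
base 878 ((566.547607421875, -155.49954223632812), (229.16160583496094, 176.1422576904297), 1.2531540393829346)
fork 320 [ 0.9951  0.0985  0.5925 -0.1586] 0.5450765673344024 0.6264851674240519
handle top 66 [ 0.522  -0.1534  0.2117]
side rim 440 [0.5418 0.2277] 0.13877999362520171
lug 114 [0.5993 0.2791 0.0909] 41.7677253851155
disc z 0 0
base 735 ((559.6512451171875, -151.55758666992188), (148.5653533935547, 105.21654510498047), 0.4000323712825775)
fork 241 [ 0.8773  0.4799  0.5823 -0.1509] 0.5452240179906083 0.6248364813420282
handle top 57 [ 0.5192 -0.1456  0.2105]
```

Call:
{"fn": "drive_tool", "kwargs": {"increments": [85,0.3,-0.17,-0.3,0,0,0,85,0.6,-0.34,-0.4,0,0,0,85,0.91,-0.51,-0.4,0,0,0,85,0.91,-0.51,-0.4,0,0,0]}}

```text
clock: 1.7
tcp_pos: [0.2977, -0.3916, 0.2927]
tool_rot: [0.983, 0.182, 0.001, 0.001]
force: [-0.5, 0.2, 0.0]
grip_width: 0.0849
grasp_force: 0.0
```

Call:
{"fn": "drive_tool", "kwargs": {"increments": [85,0.3,-0.17,-0.2,0,0,0,85,0.6,-0.34,-0.3,0,0,0,85,0.91,-0.51,-0.3,0,0,0,85,0.91,-0.51,-0.3,0,0,0]}}

```text
clock: 2.1
tcp_pos: [0.3984, -0.2709, 0.3374]
tool_rot: [0.983, 0.182, 0.001, 0.001]
force: [-0.1, -0.3, 0.4]
grip_width: 0.0847
grasp_force: 0.0
```

Call:
{"fn": "drive_tool", "kwargs": {"increments": [85,0.3,-0.15,0,0,0,0.04,85,0.5,-0.3,0,0,0,0.08,85,0.7,-0.45,0,0,0,0.1,85,0.7,-0.45,0,0,0,0.1,85,0.7,-0.45,0,0,0,0.1]}}

```text
clock: 2.6
tcp_pos: [0.4708, -0.1728, 0.3362]
tool_rot: [1.0, 0.026, -0.0, 0.0]
force: [-0.7, 0.4, -0.3]
grip_width: 0.0849
grasp_force: 0.0
```

```bash
cat > c.py <<'E'
from h import *
import sys
np.set_printoptions(precision=4,suppress=True)
f=optics.grab_frame("wrist"); save(f,sys.argv[1]); T=np.array(f["extrinsics"])
s,p,r=tool(); print(s["clock"],p,r.as_matrix(),s["force"]); print("cam",T[:3,3],T[:3,:3])
for n,z in (("brush_grip",.185),("bracket_seat",.155),("brush",.155),("bristles",.02),("bracket",0),("crock",0),("crock_lug",.085)):
    for d in optics.pinpoint("wrist",n)[:2]: print(n,round(d["confidence"],2),np.round(d["xy"]),world(f,d["xy"],z=z)[0])
E
python3 c.py w1
```

```text
2.65 [ 0.4704 -0.1735  0.3363] [[ 0.9987  0.0511 -0.0002]
 [ 0.0511 -0.9987 -0.0002]
 [-0.0002  0.0002 -1.    ]] [ 0.2329 -0.2189  0.299 ]
cam [ 0.5449 -0.1688  0.4791] [[ 0.0534  0.9553  0.2907]
 [-0.9986  0.0511  0.0154]
 [-0.0002 -0.2911  0.9567]]
brush_grip 0.63 [305. 105.] [ 0.5323 -0.1605  0.185 ]
brush_grip 0.57 [298. 117.] [ 0.5221 -0.1551  0.185 ]
brush 0.6 [298. 114.] [ 0.5223 -0.1539  0.155 ]
brush 0.58 [534.  80.] [ 0.5623 -0.356   0.155 ]
bristles 0.58 [306. 106.] [ 0.5236 -0.1562  0.02  ]
bracket 0.84 [304. 106.] [ 0.5229 -0.1541  0.    ]
crock 0.66 [ 9. 70.] [0.5484 0.2255 0.    ]
```

View pics/w1.png

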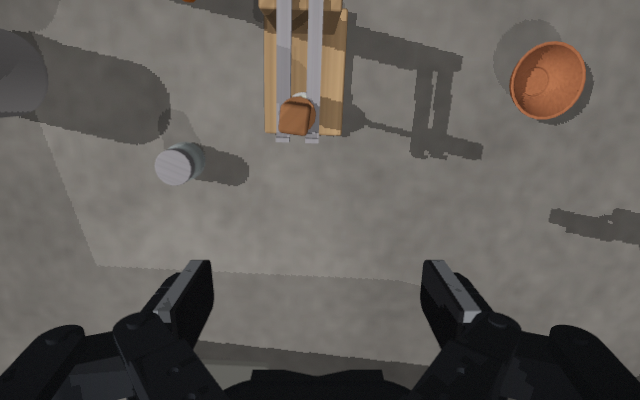

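The wrist picture shows the fork running almost straight up the image, with its lips at (282,139) and (312,139). The handle top is at about (297,117), turned slightly. I'll measure the yaws from depth.

```bash
cat > d.py <<'E'
from h import *
np.set_printoptions(precision=4,suppress=True)
f=optics.grab_frame("wrist"); v,u=np.nonzero(f["z_map"]>0); P=world(f,np.c_[u,v],depth=f["z_map"][v,u])
box=(abs(P[:,0]-.56)<.1)&(abs(P[:,1]+.155)<.07)
h=P[box&(P[:,2]>.203)&(P[:,2]<.225)]; print("handle",len(h),np.median(h[:,2]),cv2.minAreaRect(h[:,:2].astype(np.float32)*1000))
b=P[box&(P[:,2]>.009)&(P[:,2]<.016)]; print("base",np.percentile(b,[1,99],axis=0),cv2.minAreaRect(b[:,:2].astype(np.float32)*1000))
k=P[box&(P[:,2]>.15)&(P[:,2]<.159)&(P[:,0]>.545)]; print("fork z",np.median(k[:,2]))
for s in (0,1):
    c=np.median(k[:,1]); q=k[(k[:,1]>c) if s else (k[:,1]<c)]
    l=cv2.fitLine(q[:,:2].astype(np.float32),cv2.DIST_HUBER,0,.001,.001).ravel(); print(len(q),l,np.degrees(np.arctan(l[1]/l[0])),"y at .525",l[3]+(.525-l[2])*l[1]/l[0])
e=P[box&(P[:,2]>.157)&(P[:,2]<.168)&(P[:,0]<.515)]; print("lips",len(e),np.median(e,axis=0),np.percentile(e,[2,98],axis=0))
E
python3 d.py
```

```text
handle 897 0.21188080379397844 ((522.6871948242188, -152.91033935546875), (22.062641143798828, 22.070093154907227), 84.74961853027344)
base [[ 0.4904 -0.2016  0.0098]
 [ 0.63   -0.1028  0.0144]] ((562.4088745117188, -151.92489624023438), (148.77194213867188, 100.22779846191406), 1.0250571966171265)
fork z 0.15525415324206782
1283 [ 1.      0.0046  0.5804 -0.1646] 0.2616128 y at .525 -0.16488327
1283 [ 0.9998  0.0187  0.5798 -0.1387] 1.0738713 y at .525 -0.13967904
lips 165 [ 0.5012 -0.1613  0.1608] [[ 0.4985 -0.1718  0.1574]
 [ 0.5142 -0.1347  0.1626]]
```

Call:
{"fn": "drive_tool", "kwargs": {"increments": [85,0.2,-0.06,0.1,0,0,0.02,85,0.354,-0.117,0.3,0,0,0.0456,85,0.354,-0.117,0.5,0,0,0.0456,85,0.354,-0.117,0.5,0,0,0.0456,85,0.354,-0.117,0.5,0,0,0.0456]}}

```text
clock: 3.55
tcp_pos: [0.5224, -0.1534, 0.2619]
tool_rot: [0.999, -0.047, -0.0, -0.0]
force: [-0.8, 0.0, 0.1]
grip_width: 0.0854
grasp_force: 0.0
```

```bash
python3 -c "
from h import *
s,p,r=tool(); print(p, r.as_matrix(), s['force'], r.inv().apply(np.array([.5227,-.1529,.166])-p)/.15)"
```

```text
[ 0.52242713 -0.15342811  0.26190494] [[ 9.95634799e-01 -9.33332009e-02 -5.10546969e-04]
 [-9.33331337e-02 -9.95634924e-01  1.53911293e-04]
 [-5.22683426e-04 -1.05588491e-04 -9.99999858e-01]] [-0.76134505  0.0409792   0.10756128] [ 0.00181678 -0.00360767  0.63936578]
```

Call:
{"fn": "drive_tool", "kwargs": {"increments": [85,0,-0.003,0.2,0,0,0,85,0,-0.003,0.45,0,0,0,85,0,-0.003,0.6,0,0,0,85,0,-0.003,0.64,0,0,0,85,0,-0.003,0.64,0,0,0,45,0,-0.003,0.64,0,0,0,30,0,-0.003,0.64,0,0,0,26,0,-0.003,0.64,0,0,0,22,0,-0.003,0.64,0,0,0,15,0,-0.003,0.64,0,0,0,15,0,-0.003,0.64,0,0,0,15,0,-0.003,0.64,0,0,0,15,0,-0.003,0.64,0,0,0,15,0,-0.003,0.64,0,0,0,15,0,-0.003,0.64,0,0,0], "force": 40}}

```text
clock: 5.05
tcp_pos: [0.5229, -0.1529, 0.1658]
tool_rot: [0.999, -0.047, 0.0, 0.0]
force: [-1.1, 0.2, 5.7]
grip_width: 0.0218
grasp_force: 39.8
```

Call:
{"fn": "drive_tool", "kwargs": {"increments": [15,0,0,-0.03,0,0,0,15,0,0,-0.06,0,0,0,15,0,0,-0.09,0,0,0,15,0,0,-0.09,0,0,0,15,0,0,-0.09,0,0,0]}}

```text
clock: 5.55
tcp_pos: [0.5227, -0.1528, 0.1788]
tool_rot: [0.999, -0.047, 0.0, 0.0]
force: [1.4, 0.5, -1.0]
grip_width: 0.0218
grasp_force: 39.1
```

Call:
{"fn": "drive_tool", "kwargs": {"increments": [15,-0.1,0.011,0,0,0,0,15,-0.25,0.027,0,0,0,0,15,-0.4,0.043,0,0,0,0,15,-0.5,0.054,0,0,0,0,15,-0.5,0.054,0,0,0,0,15,-0.5,0.054,0,0,0,0]}}

```text
clock: 6.15
tcp_pos: [0.4477, -0.1541, 0.1791]
tool_rot: [0.999, -0.047, 0.001, 0.0]
force: [-0.3, -0.1, -1.0]
grip_width: 0.0215
grasp_force: 39.2
```

Call:
{"fn": "drive_tool", "kwargs": {"increments": [15,0,0,-0.2,0,0,0,15,0,0,-0.5,0,0,0,15,0,0,-0.8,0,0,0,15,0,0,-1,0,0,0,15,0,0,-1,0,0,0,15,0,0,-1,0,0,0]}}

```text
clock: 6.75
tcp_pos: [0.4481, -0.1541, 0.3285]
tool_rot: [0.999, -0.047, 0.0, 0.0]
force: [-0.1, 0.3, -1.5]
grip_width: 0.0215
grasp_force: 39.6
```

```bash
cat > e.py <<'E'
from h import *
import sys
np.set_printoptions(precision=4,suppress=True)
F=[]
for _ in range(4):
    f=optics.grab_frame("wrist"); s,p,r=tool(); F.append(np.r_[s["force"],s["ft_torque"]])
print(s["clock"],p,r.as_matrix(),"F",np.mean(F,0),np.std(F,0),s["grasp_force"])
save(f,sys.argv[1])
if len(sys.argv)>2:
    t=np.array(eval(sys.argv[2])); print("shift",r.inv().apply(t-p)/.15)
E
python3 e.py w2 "[.545,.225,.34]"
```

```text
6.95 [ 0.4471 -0.1537  0.3274] [[ 0.9956 -0.0934 -0.0022]
 [-0.0934 -0.9956  0.0012]
 [-0.0023 -0.001  -1.    ]] F [-0.125   0.2707 -1.0587  0.0149  0.0128  0.0085] [0.373  0.5334 0.2528 0.0257 0.0437 0.023 ] 39.612836837768555
shift [ 0.4137 -2.5746 -0.0824]
```

View pics/w2.png

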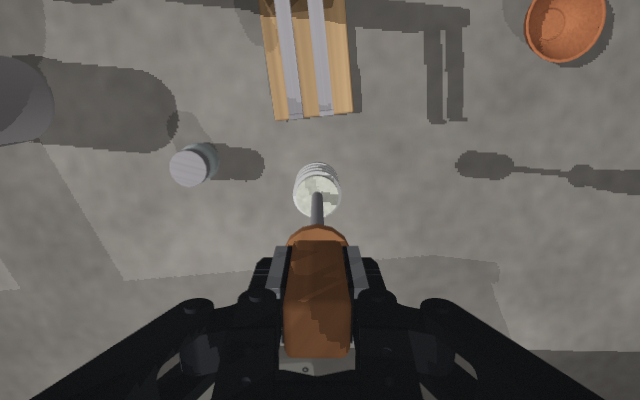

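The brush is held upright in the gripper, with the bristles at about (318,190), and the bracket is empty. I'm moving to a viewpoint in front of the crock.

Call:
{"fn": "drive_tool", "kwargs": {"increments": [15,-0.02,-0.25,-0.04,0,0,0,15,-0.03,-0.5,-0.05,0,0,0,15,-0.05,-0.84,-0.05,0,0,0,15,-0.05,-0.84,-0.05,0,0,0]}}

```text
clock: 7.35
tcp_pos: [0.451, -0.0232, 0.3359]
tool_rot: [0.999, -0.044, -0.0, -0.001]
force: [0.9, -0.6, -1.6]
grip_width: 0.0216
grasp_force: 39.8
```

Call:
{"fn": "drive_tool", "kwargs": {"increments": [15,-0.02,-0.25,-0.04,0,0,0,15,-0.03,-0.5,-0.05,0,0,0,15,-0.05,-0.84,-0.05,0,0,0,15,-0.05,-0.84,-0.05,0,0,0]}}

```text
clock: 7.75
tcp_pos: [0.4539, 0.068, 0.3431]
tool_rot: [1.0, -0.025, -0.001, -0.013]
force: [1.0, -0.6, -0.8]
grip_width: 0.0216
grasp_force: 39.9
```

Call:
{"fn": "drive_tool", "kwargs": {"increments": [15,-0.02,-0.25,-0.04,0,0,0,15,-0.03,-0.5,-0.05,0,0,0,15,-0.05,-0.84,-0.05,0,0,0,15,-0.05,-0.84,-0.05,0,0,0,15,-0.05,-0.84,-0.05,0,0,0]}}

```text
clock: 8.25
tcp_pos: [0.4539, 0.1059, 0.3542]
tool_rot: [0.999, 0.005, -0.001, -0.031]
force: [0.5, -0.1, -1.4]
grip_width: 0.0214
grasp_force: 39.9
```

```bash
cat > g.py <<'E'
from h import *
from scipy.optimize import least_squares
np.set_printoptions(precision=4,suppress=True)
s,p,r=tool(); f=optics.grab_frame("wrist"); save(f,"w3")
v,u=np.nonzero(f["z_map"]>0); P=world(f,np.c_[u,v],depth=f["z_map"][v,u])
near=np.hypot(P[:,0]-.545,P[:,1]-.225); q=P[(near<.07)&(P[:,2]>.134)&(P[:,2]<.148)]
res=lambda x:np.maximum(0,np.abs(np.hypot(q[:,0]-x[0],q[:,1]-x[1])-.049)-.004)
c0=least_squares(res,least_squares(lambda x:np.hypot(q[:,0]-x[0],q[:,1]-x[1])-.049,[.545,.225],loss='soft_l1',f_scale=.002).x).x
a=np.degrees(np.arctan2(q[:,1]-c0[1],q[:,0]-c0[0])); rr=np.hypot(*(q[:,:2]-c0).T)
print(len(q),"centre",c0,np.median(q[:,2]),"r",np.percentile(rr,[2,50,98]),"ang cover",np.histogram(a,12,(-180,180))[0])
rr=np.hypot(*(P[:,:2]-c0).T); L=P[(rr>.06)&(rr<.096)&(P[:,2]>.04)&(P[:,2]<.125)]; m=np.median(L,axis=0)
print("lug",len(L),m,np.degrees(np.arctan2(m[1]-c0[1],m[0]-c0[0])),rr[(rr<.1)&(P[:,2]>.04)&(P[:,2]<.125)].max())
D=P[(rr<.035)&(P[:,2]<.06)]; print("disc",len(D),np.percentile(D[:,2],[10,50,90]) if len(D) else 0)
print(s["clock"],p,"shift to centre",r.inv().apply(np.r_[c0,p[2]]-p)/.15, "lugdir tool",r.inv().apply(np.r_[m[:2]-c0,0])/np.hypot(*(m[:2]-c0)))
E
python3 g.py
```

```text
3067 centre [0.5446 0.2253] 0.139918982713236 r [0.0446 0.0484 0.0524] ang cover [210 225 250 267 261 262 287 297 290 267 235 216]
lug 310 [0.6028 0.2731 0.1113] 39.38202203092044 0.08544032691687971
disc 1856 [0.0243 0.0254 0.0266]
8.25 [0.4539 0.1059 0.3542] shift to centre [ 0.6121 -0.7888  0.0484] lugdir tool [ 0.7789 -0.626   0.0379]
```

View pics/w3.png

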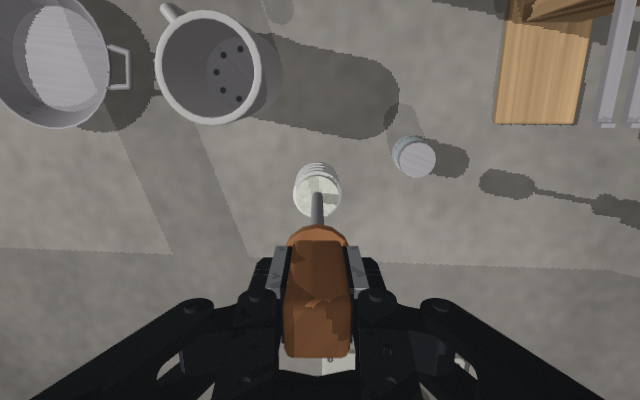

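The picture shows the crock rim at about (208,66) and its lug at (170,13). The arm stopped short and tilted slightly, so I'll check the joints.

```bash
python3 -c "
from h import *
s,p,r=tool(); print(np.round(s['qpos'],3),r.as_matrix().round(3)); f=[];
optics.grab_frame('wrist'); s,p,r=tool(); print(p,np.round(s['qpos'],3),np.round(s['dq'],3))"
```

```text
[0.008 0.1   0.129 1.601 0.063 3.141] [[ 1.     0.009 -0.002]
 [ 0.009 -0.998  0.063]
 [-0.002 -0.063 -0.998]]
[0.45387441 0.10578942 0.35421025] [0.008 0.1   0.128 1.601 0.063 3.141] [-0.003 -0.001 -0.003  0.001 -0.001 -0.001]
```

Joint 6 hit its limit. I'll turn the tool yaw towards the lug direction (39.4°), which also aligns tool x with the lug.

Call:
{"fn": "drive_tool", "kwargs": {"increments": [15,0,0,0,0,0,-0.045,15,0,0,0,0,0,-0.09,15,0,0,0,0,0,-0.135,15,0,0,0,0,0,-0.18,15,0,0,0,0,0,-0.22,15,0,0,0,0,0,-0.22,15,0,0,0,0,0,-0.22]}}

```text
clock: 9.05
tcp_pos: [0.4538, 0.1058, 0.3543]
tool_rot: [0.94, 0.341, 0.01, -0.03]
force: [-0.4, -0.2, -2.0]
grip_width: 0.0211
grasp_force: 39.9
```

```bash
cat > k.py <<'E'
from h import *
import sys
np.set_printoptions(precision=4,suppress=True)
t=np.array(eval(sys.argv[1])); yaw=np.radians(float(sys.argv[2]))
c,s_=np.cos(yaw),np.sin(yaw); M=R.from_matrix(np.array([[c,s_,0],[s_,-c,0],[0,0,-1.]]))
P=[];F=[]
for i in range(int(sys.argv[3]) if len(sys.argv)>3 else 1):
    if i: optics.grab_frame("wrist")
    s,p,r=tool(); P.append(p); F.append(s["force"])
p=np.mean(P,0)
print(s["clock"],p,"q",np.array(s["qpos"]),"F",np.mean(F,0),"shift",r.inv().apply(t-p)/.15,"turn",(r.inv()*M).as_rotvec()/np.pi)
E
python3 k.py "[.5446,.2253,.345]" 39.4
```

```text
9.05 [0.4538 0.1058 0.3543] q [0.0081 0.0995 0.1285 1.6014 0.0628 2.4531] F [-0.4067 -0.1726 -1.9911] shift [ 0.972  -0.2189  0.1105] turn [-0.0158 -0.0122  0.0028]
```

Call:
{"fn": "drive_tool", "kwargs": {"increments": [15,0,0,0,-0.016,-0.012,0.003,15,0.25,-0.05,0.03,-0.016,-0.012,0.003,15,0.5,-0.11,0.06,-0.016,-0.012,0.003,15,0.75,-0.17,0.09,-0.016,-0.012,0.003,15,0.972,-0.219,0.11,-0.016,-0.012,0.003,15,0.972,-0.219,0.11,-0.016,-0.012,0.003,15,0.972,-0.219,0.11,-0.016,-0.012,0.003]}}

```text
clock: 9.75
tcp_pos: [0.5443, 0.2263, 0.3442]
tool_rot: [0.941, 0.338, -0.0, 0.0]
force: [-0.8, 0.4, -0.7]
grip_width: 0.0217
grasp_force: 39.9
```

```bash
python3 k.py "[.5446,.2253,.345]" 39.4 4
python3 - <<'E'
from h import *
f=optics.grab_frame("wrist"); save(f,"w4")
v,u=np.nonzero(f["z_map"]>0); P=world(f,np.c_[u,v],depth=f["z_map"][v,u])
for d in optics.masks_of("wrist","bristles")[:2]:
    q=mask_pts(f,d["mask"]); print(d["confidence"],len(q),np.percentile(q,[2,50,98],axis=0).round(4).tolist())
d=np.hypot(P[:,0]-.5446,P[:,1]-.2253); q=P[(d<.06)&(P[:,2]>.16)&(P[:,2]<.24)]
if len(q): print(len(q),np.percentile(q,[1,5,50,95,99],axis=0).round(4).tolist())
E
```

```text
9.9 [0.5439 0.2257 0.345 ] q [ 0.2503  0.326   0.4049  1.6481 -0.0003  2.7026] F [-0.1602  0.0332 -0.6886] shift [ 0.0018  0.0048 -0.0002] turn [ 0.0003 -0.0004  0.0005]
0.75 1906 [[0.5262, 0.2092, 0.1396], [0.5486, 0.2295, 0.2392], [0.5613, 0.2427, 0.2411]]
1390 [[0.5269, 0.2082, 0.2015], [0.5306, 0.2116, 0.205], [0.5501, 0.2306, 0.2358], [0.561, 0.2424, 0.2399], [0.5616, 0.243, 0.24]]
```

View pics/w4.png

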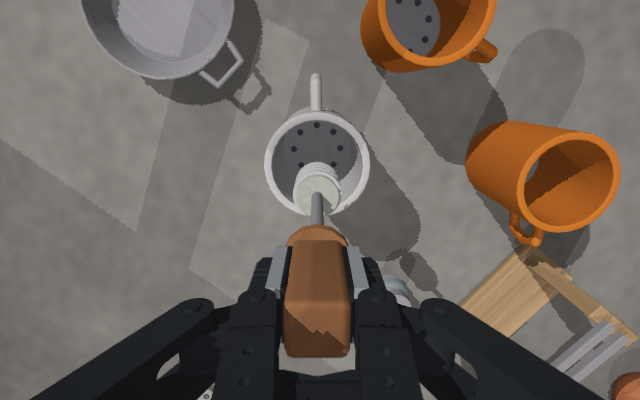

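Seen from above, the lug lies straight along tool +x at (316,75), and the bristle head at (318,188) is centred over the crock. I'm lowering it.

Call:
{"fn": "drive_tool", "kwargs": {"increments": [15,0.002,0.004,0.15,0,0,0,15,0.002,0.004,0.35,0,0,0,15,0.002,0.004,0.55,0,0,0,15,0.002,0.004,0.75,0,0,0,15,0.002,0.004,0.9,0,0,0,15,0.002,0.004,1,0,0,0,15,0.002,0.004,1,0,0,0,15,0.002,0.004,1,0,0,0]}}

```text
clock: 10.8
tcp_pos: [0.5449, 0.2253, 0.1961]
tool_rot: [0.941, 0.338, 0.001, 0.0]
force: [0.3, -0.9, -1.8]
grip_width: 0.0217
grasp_force: 39.8
```

Call:
{"fn": "drive_tool", "kwargs": {"increments": [15,0,0,0.05,0,0,0,15,0,0,0.1,0,0,0,15,0,0,0.12,0,0,0,15,0,0,0.12,0,0,0]}}

```text
clock: 11.2
tcp_pos: [0.5446, 0.2256, 0.1766]
tool_rot: [0.941, 0.339, 0.0, 0.0]
force: [-0.4, -0.4, -1.2]
grip_width: 0.0215
grasp_force: 39.8
```

```bash
python3 k.py "[.5446,.2253,.1712]" 39.4 6
```

```text
11.45 [0.5449 0.2257 0.1771] q [ 0.2505  0.3449  0.0081  1.2325 -0.0002  2.7009] F [ 0.0855 -0.0161 -1.3191] shift [-0.003   0.0007  0.0395] turn [ 0.0003 -0.0004  0.0011]
```

Call:
{"fn": "drive_tool", "kwargs": {"increments": [15,0,0,0.01,0,0,0,15,0,0,0.02,0,0,0,15,0,0,0.03,0,0,0,15,0,0,0.04,0,0,0,15,0,0,0.045,0,0,0,15,0,0,0.045,0,0,0]}}

```text
clock: 12.05
tcp_pos: [0.5449, 0.2256, 0.1704]
tool_rot: [0.941, 0.339, 0.001, 0.0]
force: [-0.5, -0.5, -1.0]
grip_width: 0.0216
grasp_force: 40.0
```

```bash
python3 k.py "[.5446,.2253,.1712]" 39.4 6
```

```text
12.3 [0.5449 0.2256 0.1705] q [ 0.2505  0.348  -0.0051  1.2165 -0.0002  2.7009] F [-0.0777  0.0188 -0.0826] shift [-0.0032  0.0003 -0.0046] turn [ 0.0002 -0.0003  0.0011]
```

Call:
{"fn": "drive_tool", "kwargs": {"increments": [15,0,0,0.006,0,0,0,15,0,0,0.012,0,0,0,15,0,0,0.012,0,0,0]}}

```text
clock: 12.6
tcp_pos: [0.545, 0.2256, 0.1687]
tool_rot: [0.941, 0.339, 0.001, 0.0]
force: [0.2, 0.1, 3.1]
grip_width: 0.021
grasp_force: 40.3
```

```bash
python3 k.py "[.5446,.2253,.1712]" 39.4 6
```

```text
12.85 [0.545  0.2257 0.1687] q [ 0.2505  0.3489 -0.0084  1.2122 -0.0002  2.7009] F [-0.2853 -0.4762  2.9554] shift [-0.0034  0.0003 -0.0164] turn [ 0.0002 -0.0003  0.0011]
```

The disc is felt: about 4 N, contact at TCP z ≈ 0.1715. I'm backing off 2 mm and going to the wall on the lug side.

Call:
{"fn": "drive_tool", "kwargs": {"increments": [15,0,0,-0.016,0,0,0,15,0,0,-0.032,0,0,0,15,0.06,0,-0.032,0,0,0,15,0.12,0,-0.032,0,0,0,15,0.16,0,-0.032,0,0,0,15,0.18,0,-0.032,0,0,0,15,0.19,0,-0.032,0,0,0,15,0.19,0,-0.032,0,0,0]}}

```text
clock: 13.65
tcp_pos: [0.5667, 0.2438, 0.173]
tool_rot: [0.941, 0.339, 0.0, 0.0]
force: [-0.5, -1.3, -1.3]
grip_width: 0.0212
grasp_force: 40.0
```

```bash
cat > w.py <<'E'
from h import *
F=[]
for i in range(12):
    optics.grab_frame("side"); s,p,r=tool(); F.append(np.r_[r.inv().apply(s["force"]),r.inv().apply(s["ft_torque"])])
print(s["clock"],p,"tool F",np.mean(F,0).round(3),"sem",(np.std(F,0)/12**.5).round(3))
E
python3 w.py
```

```text
14.25 [0.56680796 0.24377067 0.17343962] tool F [-1.072  0.176  1.521  0.005 -0.401 -0.018] sem [0.141 0.171 0.122 0.008 0.009 0.009]
```

Call:
{"fn": "drive_tool", "kwargs": {"increments": [15,0.006,0,0,0,0,0,15,0.012,0,0.006,0,0,0,15,0.012,0,0.006,0,0,0,15,0.012,0,-0.03,0,0,0,15,0.012,0,-0.08,0,0,0,15,0.012,0,-0.13,0,0,0,15,0.012,0,-0.18,0,0,0,15,0.012,0,-0.23,0,0,0,15,0.012,0,-0.28,0,0,0,15,0.012,0,-0.33,0,0,0,15,0.012,0,-0.38,0,0,0,15,0.012,0,-0.42,0,0,0,15,0.012,0,-0.45,0,0,0,15,0.012,0,-0.455,0,0,0,15,0.012,0,-0.455,0,0,0]}}

```text
clock: 15.75
tcp_pos: [0.5682, 0.245, 0.2419]
tool_rot: [0.941, 0.339, 0.001, 0.0]
force: [-2.2, -0.5, -0.1]
grip_width: 0.0219
grasp_force: 40.0
```

```bash
python3 w.py
python3 - <<'E'
from h import *
f=optics.grab_frame("side"); cv2.imwrite("pics/s1.png",cv2.resize(f["image"][150:320,200:400,::-1],None,fx=3,fy=3))
for c in ("side",):
    v,u=np.nonzero(f["z_map"]>0); P=world(f,np.c_[u,v],depth=f["z_map"][v,u]); n=np.hypot(P[:,0]-.544,P[:,1]-.226)
    q=P[(n<.065)&(P[:,2]>.132)&(P[:,2]<.146)]
    from scipy.optimize import least_squares
    print(len(q),least_squares(lambda x:np.hypot(q[:,0]-x[0],q[:,1]-x[1])-.049,[.543,.225],loss='soft_l1',f_scale=.003).x)
E
```

```text
16.35 [0.56812335 0.24494543 0.24163436] tool F [-2.274e+00 -1.000e-02 -8.000e-02 -1.500e-02 -7.390e-01  2.000e-03] sem [0.148 0.176 0.156 0.01  0.009 0.008]
524 [0.53979728 0.22598234]
```

View pics/s1.png

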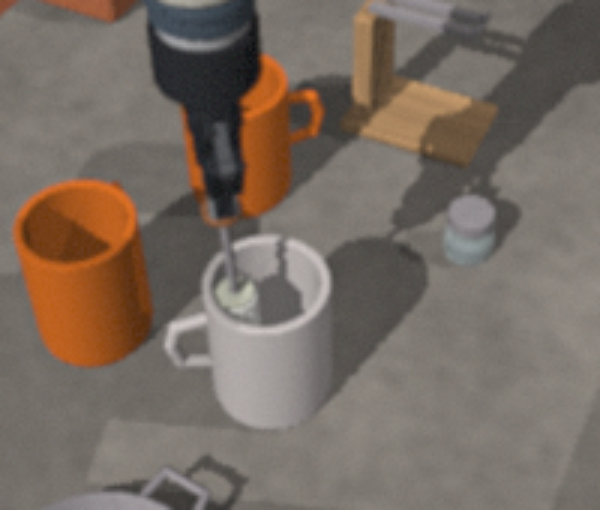

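The side view shows the head pressed at the lug-side wall just below the rim, at about (240,295) in the crop, with the crock standing. The wall force is 2.3 N. I'm going down again, then doing the second stroke.

Call:
{"fn": "drive_tool", "kwargs": {"increments": [15,0,0,0.04,0,0,0,15,0,0,0.09,0,0,0,15,0,0,0.14,0,0,0,15,0,0,0.19,0,0,0,15,0,0,0.24,0,0,0,15,0,0,0.29,0,0,0,15,0,0,0.34,0,0,0,15,0,0,0.39,0,0,0,15,0,0,0.43,0,0,0,15,0,0,0.455,0,0,0,15,0,0,0.461,0,0,0,15,0,0,0.461,0,0,0,15,0,0,0.461,0,0,0]}}

```text
clock: 17.7
tcp_pos: [0.5682, 0.245, 0.1725]
tool_rot: [0.941, 0.339, 0.0, 0.0]
force: [-2.0, -1.2, -2.2]
grip_width: 0.0216
grasp_force: 40.0
```

```bash
python3 w.py
```

```text
18.3 [0.56821328 0.24494436 0.17254556] tool F [-2.113 -0.082  2.331  0.008 -0.742 -0.004] sem [0.119 0.155 0.175 0.008 0.008 0.01 ]
```

Call:
{"fn": "drive_tool", "kwargs": {"increments": [15,0,0,-0.03,0,0,0,15,0,0,-0.08,0,0,0,15,0,0,-0.13,0,0,0,15,0,0,-0.18,0,0,0,15,0,0,-0.23,0,0,0,15,0,0,-0.28,0,0,0,15,0,0,-0.33,0,0,0,15,0,0,-0.38,0,0,0,15,0,0,-0.43,0,0,0,15,0,0,-0.455,0,0,0,15,0,0,-0.461,0,0,0,15,0,0,-0.461,0,0,0,15,0,0,-0.461,0,0,0]}}

```text
clock: 19.6
tcp_pos: [0.5682, 0.2449, 0.2416]
tool_rot: [0.941, 0.339, 0.001, 0.0]
force: [-1.4, -1.6, -0.1]
grip_width: 0.0218
grasp_force: 40.0
```

```bash
python3 w.py
```

```text
20.2 [0.5681581  0.24491814 0.24162014] tool F [-2.652e+00 -1.730e-01 -1.020e-01 -1.600e-02 -7.380e-01 -1.000e-03] sem [0.133 0.117 0.098 0.007 0.012 0.007]
```

Call:
{"fn": "drive_tool", "kwargs": {"increments": [15,-0.07,0,0,0,0,0,15,-0.14,0,0,0,0,0,15,-0.205,0,0,0,0,0,15,-0.205,0,0,0,0,0,15,-0.205,0,-0.15,0,0,0,15,-0.205,0,-0.4,0,0,0,15,-0.205,0,-0.6,0,0,0,15,-0.205,0,-0.75,0,0,0,15,-0.205,0,-0.75,0,0,0,15,-0.205,0,-0.75,0,0,0]}}

```text
clock: 21.2
tcp_pos: [0.5445, 0.2254, 0.3538]
tool_rot: [0.941, 0.339, 0.001, 0.0]
force: [-0.2, 0.5, -1.8]
grip_width: 0.0218
grasp_force: 40.0
```

```bash
python3 k.py "[.45,.106,.36]" 10 2;  python3 k.py "[.447,-.154,.36]" -5.4 1
python3 - <<'E'
from h import *
from scipy.optimize import least_squares
for c in ("side","top","wrist"):
    f=optics.grab_frame(c); v,u=np.nonzero(f["z_map"]>0); P=world(f,np.c_[u,v],depth=f["z_map"][v,u]); n=np.hypot(P[:,0]-.544,P[:,1]-.226)
    q=P[(n<.065)&(P[:,2]>.132)&(P[:,2]<.146)]
    print(c,len(q),least_squares(lambda x:np.hypot(q[:,0]-x[0],q[:,1]-x[1])-.049,[.543,.225],loss='soft_l1',f_scale=.003).x,np.median(q[:,2]))
E
```

```text
21.25 [0.5444 0.2253 0.3535] q [ 0.2501  0.3305  0.4306  1.6708 -0.0001  2.7006] F [ 0.0438  0.3269 -1.842 ] shift [-0.992   0.2121 -0.0435] turn [ 0.     -0.      0.1644]
21.25 [0.5443 0.2253 0.3531] q [ 0.2501  0.3305  0.4306  1.6708 -0.0001  2.7006] F [ 0.3375  0.1366 -1.8393] shift [-2.1113  1.5352 -0.0457] turn [ 0.   -0.    0.25]
side 419 [0.54163995 0.22805431] 0.13874680109422255
top 223 [0.54589226 0.2208347 ] 0.1397435797750548
wrist 2177 [0.54496659 0.22616078] 0.13982518308802794
```

Call:
{"fn": "drive_tool", "kwargs": {"increments": [15,-0.25,0.05,-0.04,0,0,0,15,-0.5,0.1,-0.04,0,0,0,15,-0.75,0.16,-0.04,0,0,0,15,-0.992,0.212,-0.04,0,0,0,15,-0.992,0.212,-0.04,0,0,0]}}

```text
clock: 21.9
tcp_pos: [0.4474, 0.1039, 0.3605]
tool_rot: [0.941, 0.338, 0.001, 0.0]
force: [0.4, 0.4, -0.7]
grip_width: 0.0216
grasp_force: 39.9
```

Call:
{"fn": "drive_tool", "kwargs": {"increments": [15,-0.14,0.17,0,0,0,0,15,-0.28,0.34,0,0,0,0,15,-0.42,0.5,0,0,0,0,15,-0.55,0.67,0,0,0,0,15,-0.55,0.67,0,0,0,0]}}

```text
clock: 22.4
tcp_pos: [0.4507, -0.0266, 0.3591]
tool_rot: [0.941, 0.337, -0.0, 0.0]
force: [0.0, -0.3, -1.2]
grip_width: 0.0218
grasp_force: 39.9
```

Call:
{"fn": "drive_tool", "kwargs": {"increments": [15,-0.14,0.17,0,0,0,0.045,15,-0.28,0.34,0,0,0,0.09,15,-0.42,0.5,0,0,0,0.135,15,-0.55,0.67,0,0,0,0.18,15,-0.55,0.67,0,0,0,0.225,15,-0.55,0.67,0,0,0,0.249,15,-0.55,0.67,0,0,0,0.249]}}

```text
clock: 23.1
tcp_pos: [0.4512, -0.1538, 0.3594]
tool_rot: [0.999, -0.046, 0.0, -0.0]
force: [-0.3, -0.7, -1.3]
grip_width: 0.0215
grasp_force: 39.9
```

```bash
python3 k.py "[.4477,-.1541,.22]" -5.35 3; python3 d.py
```

```text
23.2 [ 0.4511 -0.1537  0.3595] q [-0.505   0.1245  0.1725  1.6186  0.0007  2.7248] F [-0.1276 -0.3202 -1.6028] shift [-0.0231  0.0053  0.9302] turn [-0.0002 -0.0002  0.0017]
handle 98 0.21850988659147239 ((464.6007995605469, -153.56930541992188), (30.618913650512695, 8.689358711242676), 89.19940185546875)
base [[ 0.4898 -0.2014  0.0098]
 [ 0.6247 -0.1024  0.0144]] ((561.799072265625, -151.94775390625), (147.58477783203125, 100.27403259277344), 1.0853885412216187)
fork z 0.1553156986027624
919 [ 1.      0.0002  0.5703 -0.1647] 0.013724433 y at .525 -0.1647454
919 [ 0.9999  0.0146  0.5747 -0.1387] 0.8388255 y at .525 -0.13938852
lips 122 [ 0.5009 -0.1608  0.161 ] [[ 0.4987 -0.172   0.1573]
 [ 0.5059 -0.1346  0.1624]]
```

Call:
{"fn": "drive_tool", "kwargs": {"increments": [15,-0.023,0.005,0.2,0,0,0.0017,15,-0.023,0.005,0.5,0,0,0.0017,15,-0.023,0.005,0.75,0,0,0.0017,15,-0.023,0.005,0.95,0,0,0.0017,15,-0.023,0.005,1,0,0,0.0017,15,-0.023,0.005,1,0,0,0.0017]}}

```text
clock: 23.85
tcp_pos: [0.4474, -0.1541, 0.2098]
tool_rot: [0.999, -0.048, -0.0, -0.0]
force: [-0.1, -0.3, -0.3]
grip_width: 0.0216
grasp_force: 39.8
```

Call:
{"fn": "drive_tool", "kwargs": {"increments": [15,0,0,0.1,0,0,0,15,0,0,0.2,0,0,0,15,0,0,0.2,0,0,0,15,0,0,0.2,0,0,0]}}

```text
clock: 24.25
tcp_pos: [0.4483, -0.1548, 0.1816]
tool_rot: [0.999, -0.048, 0.001, 0.0]
force: [-0.5, 0.1, 0.0]
grip_width: 0.0215
grasp_force: 39.9
```

```bash
python3 k.py "[.5228,-.1527,.179]" -5.35 5
```

```text
24.45 [ 0.4483 -0.1548  0.1814] q [-0.5101  0.1498 -0.2504  1.1681  0.0006  2.7278] F [-0.4908  0.0534 -0.9173] shift [ 0.4932 -0.0616  0.0173] turn [ 0.0002 -0.0008 -0.0009]
```

Call:
{"fn": "drive_tool", "kwargs": {"increments": [15,0.1,-0.04,0,0,0,0,15,0.22,-0.05,0,0,0,0,15,0.34,-0.058,0,0,0,0,15,0.44,-0.062,0,0,0,0,15,0.493,-0.062,0,0,0,0,15,0.493,-0.062,0,0,0,0,15,0.493,-0.062,0,0,0,0]}}

```text
clock: 25.15
tcp_pos: [0.5219, -0.1521, 0.1799]
tool_rot: [0.999, -0.048, 0.0, -0.0]
force: [-0.8, -0.1, -1.8]
grip_width: 0.0215
grasp_force: 39.9
```

```bash
python3 k.py "[.5228,-.1527,.1662]" -5.35 4
```

```text
25.3 [ 0.5217 -0.1522  0.1801] q [-0.4388  0.2665 -0.0987  1.2047  0.0005  2.7995] F [-0.0461  0.3204 -1.8714] shift [0.0073 0.0027 0.0928] turn [-0.     -0.0003 -0.0011]
```

Call:
{"fn": "drive_tool", "kwargs": {"increments": [15,0.006,0.002,0.03,0,0,0,15,0.006,0.002,0.06,0,0,0,15,0.006,0.002,0.08,0,0,0,15,0.006,0.002,0.091,0,0,0,15,0.006,0.002,0.091,0,0,0]}}

```text
clock: 25.8
tcp_pos: [0.5229, -0.1527, 0.1662]
tool_rot: [0.999, -0.048, 0.0, -0.0]
force: [0.6, 1.6, -0.8]
grip_width: 0.0214
grasp_force: 40.1
```

```bash
python3 k.py "[.5228,-.1527,.1662]" -5.35 6
```

```text
26.05 [ 0.523  -0.1527  0.1664] q [-0.4384  0.2759 -0.1214  1.1723  0.0005  2.7996] F [-0.3484  0.2829 -1.496 ] shift [-0.0014 -0.0001  0.0015] turn [-0.     -0.0004 -0.001 ]
```

Call:
{"fn": "drive_tool", "kwargs": {"increments": [15,0,0,0.006,0,0,0,15,0,0,0.006,0,0,0]}}

```text
clock: 26.25
tcp_pos: [0.5231, -0.1528, 0.1658]
tool_rot: [0.999, -0.048, 0.001, 0.0]
force: [0.1, -0.3, 2.0]
grip_width: 0.0217
grasp_force: 40.2
```

```bash
python3 k.py "[.5228,-.1527,.1662]" -5.35 6
```

```text
26.5 [ 0.5231 -0.1528  0.1658] q [-0.4385  0.2762 -0.1229  1.1701  0.0006  2.7996] F [-0.4151  0.4332  3.376 ] shift [-0.0024 -0.0004 -0.0024] turn [-0.     -0.0005 -0.001 ]
```

Seated. I'm opening slowly, then retreating straight up.

Call:
{"fn": "drive_tool", "kwargs": {"increments": [24,0,0,0,0,0,0,27,0,0,0,0,0,0,32,0,0,0,0,0,0,45,0,0,0,0,0,0,60,0,0,0,0,0,0,75,0,0,0,0,0,0,75,0,0,0,0,0,0,75,0,0,0,0,0,0,75,0,0,-0.15,0,0,0,75,0,0,-0.4,0,0,0,75,0,0,-0.7,0,0,0,75,0,0,-1,0,0,0,75,0,0,-1,0,0,0,75,0,0,-1,0,0,0]}}

```text
clock: 27.9
tcp_pos: [0.5232, -0.1529, 0.3164]
tool_rot: [0.999, -0.048, 0.002, 0.0]
force: [-0.5, -0.4, -1.1]
grip_width: 0.0753
grasp_force: 0.0
```

Call:
{"fn": "drive_tool", "kwargs": {"increments": [75,-0.2,0,0,0,0,0,75,-0.4,0,0,0,0,0,75,-0.4,0,0,0,0,0,75,-0.4,0,0,0,0,0,75,-0.4,0,0,0,0,0]}}

```text
clock: 28.4
tcp_pos: [0.4634, -0.1471, 0.3147]
tool_rot: [0.999, -0.048, 0.0, -0.0]
force: [0.1, 0.7, 0.6]
grip_width: 0.0751
grasp_force: 0.0
```

```bash
python3 d.py; python3 -c "
from h import *
f=optics.grab_frame('wrist'); save(f,'w5'); print(telemetry.get_state()['clock'])"
```

```text
handle 1049 0.2118854049674486 ((523.166748046875, -152.75880432128906), (21.409170150756836, 21.710710525512695), 83.83275604248047)
base [[ 0.4895 -0.2015  0.0097]
 [ 0.6257 -0.1022  0.0144]] ((562.1795654296875, -152.0045166015625), (148.4020538330078, 100.33183288574219), 1.0599514245986938)
fork z 0.15529112651102672
1250 [ 0.9997  0.026   0.5674 -0.1649] 1.4884262 y at .525 -0.16601227
1250 [ 0.9999  0.0159  0.5758 -0.1387] 0.9136756 y at .525 -0.13953586
lips 169 [ 0.5009 -0.1608  0.1609] [[ 0.4985 -0.1721  0.1572]
 [ 0.5119 -0.1349  0.1624]]
28.5
```

View pics/w5.png

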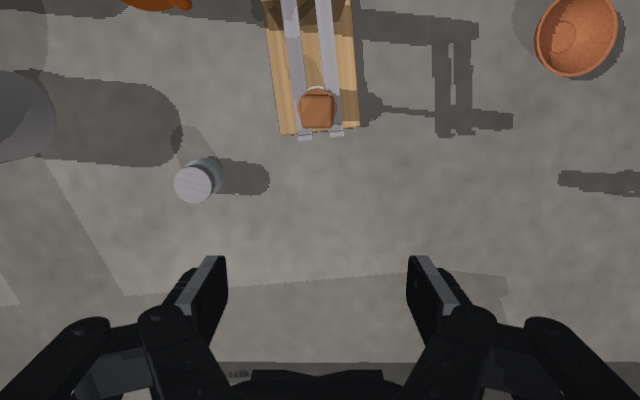

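The brush hangs upright in the fork again, with the handle at (317,110). Its height and place match the start, and the gripper is clear.

```bash
python3 -c "
from station import ticket; print(ticket.job_done())"
```

```text
the job is handed in; nothing more can be done
None
```

The job is handed in at about 28 s: I felt the bristles rest on the disc (about 4 N), scrubbed the lug-side wall twice at about 2 to 2.5 N, left the crock standing in its place, and hung the brush back in its bracket.

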